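# Put three desk things back on their own mats

## Robot

A 7-joint arm with a two-finger parallel gripper is mounted at the origin on the work surface. World frame = base frame: x ahead of the robot, y to its left, z up, the work surface at z = 0. Lengths are in mm, angles in rad, forces in N, time in s.
With the tool pointing down it reaches from about 400 to 900 mm from the base axis. Payload 5.6 kg.
Tool frame: the origin (TCP) lies on the front face of the gripper's body, between the roots of the fingers; the fingertips stand 88 mm ahead of it and the grasp point (between the pads) lies 69 mm ahead of it; z points along the fingers, y is the line along which they close (so a half turn about z gives the same grasp; the last joint's range is limited). The gripper opens to 92 mm and grips with 3 to 60 N. Pads are 20 mm wide; open, the fingers measure 128 mm over their backs; the gripper's body (75 mm by 189 mm) begins 69 mm behind the grasp point.
Start: joints at [-1.307, 0.468, -0.012, 1.603, 0.006, 1.071, -0.056], TCP at [196.344, 619.641, 302.692] pointing down, gripper open.
Joint ranges: [-2.53, 2.53], [-0.31, 2.02], [-1.57, 1.55], [0.28, 2.44], [-1.29, 4.43], [0.15, 1.84], [-2.92, 2.92]. Speed limits (rad/s): [2.57, 2.57, 3.14, 3.14, 3.14, 3.14, 3.14].

## Interface

Orientations are given as a unit quaternion [w, x, y, z].
In Python, from plant import observe, cams, job_done gives the robot as it stands. The module is installed in compiled form; this text tells all that it offers.
- The arm moves only by the tool carry_out, never from a script. Its argument "plan" is a list of rows, each a list of 3 entries, a list of its own where there are three numbers: the finger opening in m, from 0 to 0.0919, then the shift along the tool's x, y, z in m, then the turn, a rotation vector about the tool's x, y, z in rad. In form: [[grip, [x, y, z], [ax, ay, az]], ...]. A call has 1 to 20 rows; each row shifts and turns the commanded pose from where the row before left it, along the tool's axes as they then stand; what a row does not reach is not made up. A row lasts 1/12 s, in which the tool goes at most 41.7 mm and 7.16 degrees, less where a joint would pass 70% of its speed; a pose out of reach is approached as far as the arm can. A call with a gripper value outside its range is refused whole. The fingers move at their own pace and stop on an object; "grip_force" is the grip in N (left out, the last holds). Time passes only in rows, so rows that do not move let the fingers close. It gives the time, the measured TCP pose, the force, the opening and the grip force at its end, in the units of the state.
- observe(): the state, without advancing time (a new reading comes with each control period).
- cams.read_camera(name): name is "scene" or "top" or "wrist"; returns a dict with "image" (480x640x3 uint8, red, green, blue), "K" (3x3 intrinsics, pixels), "R" (3x3) and "t" (3): a world point X has camera coordinates R X + t; the wrist camera has in their place "tool_from_camera" (4x4, takes a point from camera to tool coordinates, whose origin is the TCP and whose axes are the flange's). Camera axes: x right, y down, z forward; pixel columns grow to the right and rows downward; lengths in mm; the calibration is good to about 2 mm. The wrist camera is an equidistant fisheye: a pixel r from the principal point sees the ray r / f radians off the axis. A picture is of the moment at which its call begins: read the wrist's pose just before it. There is no depth.
- job_done(): hands the job in; it is judged then, once.
The state is a dict: "clock": time; "joints": joint angles; "qvel": joint speeds; "effort": joint torques, N m; "eef_pos": TCP position; "eef_rot": TCP orientation; "contact_force": force on the tool from outside, world axes, zero at the start; "ft_torque": the same for the moment, N m; "opening": opening from 0.0 (shut) to 1.0 (fully open); "grasp_force": force on a finger pad.
Only numpy, scipy, OpenCV 4.12 (cv2) and the standard library are available. Lean on these libraries where they do the work, as an engineer would, in place of code of your own. Each camera call takes 0.05 s, during which the arm holds its last target. There are 200 camera calls.

## Task

The three things on the desk mats have got mixed up: move them so that the cactus pot stands upright on the round mat, the memo box on the square mat with its sides in line with the mat's, and the stapler on the oblong mat lying along it (either way round), each in the middle of its mat and let go. The closed notebook is a free spot where one of them can wait meanwhile. Never tip the cactus pot over, and leave the mug and the phone where they are.

Things in the scene. Friction and masses are not known exactly. Their poses are not given: they have to be found in the camera images.
- cactus_pot: Loose white ceramic straight-sided round pot, 58 mm in diameter and 54 mm high, with a rigid green ball cactus (42 mm in diameter) rising from it to 86 mm above the underside; about 0.25 kg. Grip the pot wall between 15 and 45 mm above the underside. Origin: centre of the underside, z up along its axis; its yaw has no meaning. At the start it stands upright on one of the wrong mats.
- memo_box: Loose square light-wood box filled with white note paper: wooden sides 56 x 56 mm, 38 mm high, paper 48 x 48 mm rising to 47 mm; about 0.18 kg. Grip across two facing wooden sides. Origin: centre of the underside, z up, x and y square to the sides (all four sides alike). At the start it stands on one of the wrong mats.
- stapler: Loose black stapler: base 128 mm long (x), 38 mm wide (y), 10 mm thick; above it the arm, 112 x 30 mm, with upright flat sides from 10 to 42 mm above the underside; about 0.26 kg, balanced near its middle. Grip across the arm (along y) near the middle. Origin: centre of the underside, x along it towards the steel nose, z up. At the start it lies on a wrong mat, ends overhanging.
- mat_round: Round flat light grey felt mat fixed to the desk, 86 mm in diameter, 4 mm thick: the place of the cactus pot. Origin: centre of its underside on the desk top, z up; its yaw has no meaning.
- mat_square: Square flat light grey felt mat fixed to the desk, 84 x 84 mm, 4 mm thick: the place of the memo box. Origin: centre of its underside on the desk top, z up, x and y along its sides.
- mat_oblong: Oblong flat light grey felt mat fixed to the desk, 156 mm long (x), 66 mm wide (y), 4 mm thick: the place of the stapler. Origin: centre of its underside on the desk top, x along its length, z up.
- notebook: Closed blue notebook lying flat, does not move, 150 mm (x) by 105 mm (y), 10 mm thick: bare at the start, a free spot for setting one thing down. Origin: centre of its underside on the desk top, z up.
- mug: Bystander: loose white empty mug standing upright, 72 mm in diameter, 78 mm high, handle sticking out at its +y side by about 30 mm. Origin: centre of the underside, z up. To be left alone.
- phone: Bystander: loose black phone lying flat, 148 mm (x) by 71 mm (y), 9 mm thick. Origin: centre of the underside, z up. To be left alone.
Things that resemble listed ones, but are neither listed nor needed, are in the scene too. Leave any blue look-alike of the stapler alone.

How it is judged:
By the outcome, as a careful person would: the job done as asked, in the order asked, and still so for the second after the job is handed in, with the robot touching nothing.
It also fails if it takes over 106 s, if anything falls off the work surface, if the arm or the gripper's body presses on something with over 40 N, if the wrist force passes 120 N, or if a joint passes its speed limit or range.

## Working session

There is one attempt and no reset: what is moved stays moved. The work goes in short steps, Python scripts to look and compute and a tool call to move; the robot and the scene stay as the last step left them, time stands still between calls to the robot, and variables do not carry over. Pictures are saved under pics/ and viewed, at most 14 in all, crops included, and the job is handed in when it is done.

Besides the shell and the picture viewer there is one more tool, called after "Request:" as name(argument=value, ...), one argument or row to a line, values as JSON. carry_out: Moves the arm, as the interface text tells. Its arguments: {"type":"object","properties":{"plan":{"type":"array"},"grip_force":{"type":"number"}},"required":["plan"]}

```bash
mkdir -p pics; python3 - <<'E'
from plant import observe,cams
import cv2,json
s=observe();print({k:s[k] for k in('clock','eef_pos','eef_rot','opening','contact_force')})
for n in('scene','top'):
    c=cams.read_camera(n);cv2.imwrite(f'pics/{n}0.png',c['image'][:,:,::-1]);print(n,c['K'],c['R'],c['t'])
E
```

```text
{'clock': 0.0, 'eef_pos': array([196.24375872, 619.21717276, 301.71647637]), 'eef_rot': array([-7.24031021e-05,  1.52836035e-01,  9.88251151e-01, -8.96791954e-04]), 'opening': 0.9999831305325095, 'contact_force': array([-0.82044116, -0.69263668,  0.23818168])}
scene [[479.92789691   0.         320.19158223]
 [  0.         479.92789691 240.69770701]
 [  0.           0.           1.        ]] [[ 0.31920881  0.94760976 -0.01189416]
 [ 0.74298531 -0.25803125 -0.61757   ]
 [-0.58828443  0.1882966  -0.78642598]] [-312.00842806 -268.35271786 1437.00289452]
top [[517.39804845   0.         319.27044794]
 [  0.         517.39804845 235.34051069]
 [  0.           0.           1.        ]] [[ 0.01838552 -0.99913028  0.03742532]
 [-0.98917244 -0.02362781 -0.14484341]
 [ 0.14560172 -0.03435707 -0.98874655]] [ 151.11140452  475.2870068  1007.55508198]
```

View pics/scene0.png

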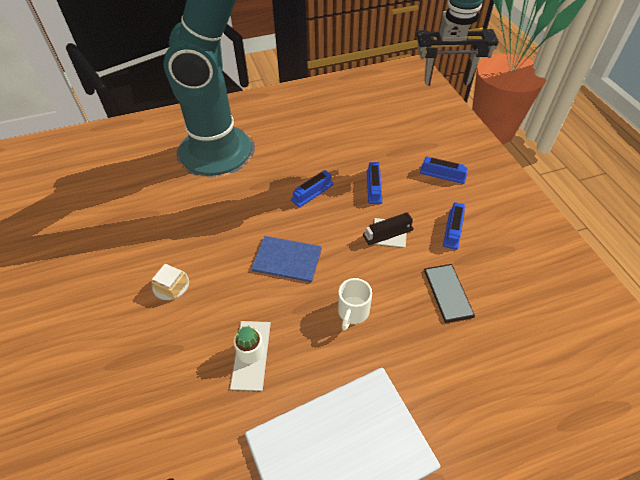

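View pics/top0.png

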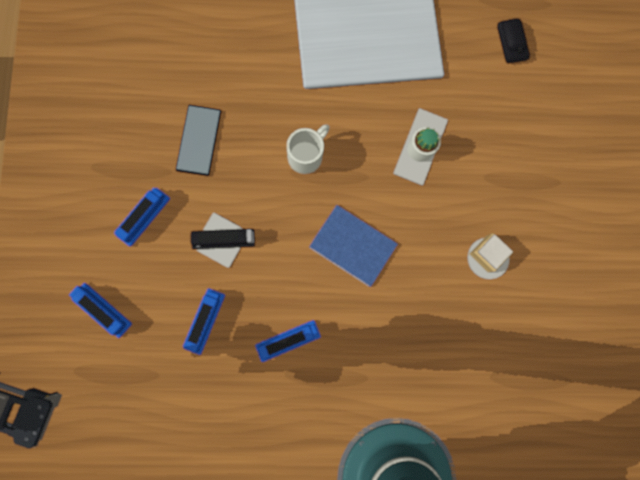

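```bash
cat > h.py <<'E'
import cv2,numpy as np
def montage(img,origins,out,w=100,h=75,s=4):
    t=[]
    for (u,v) in origins:
        c=cv2.resize(img[v:v+h,u:u+w],None,fx=s,fy=s,interpolation=cv2.INTER_CUBIC)
        for k in range(0,w,10):
            cv2.line(c,(k*s,0),(k*s,8 if k%50 else 16),(0,0,255),1)
        for k in range(0,h,10):
            cv2.line(c,(0,k*s),(8 if k%50 else 16,k*s),(0,0,255),1)
        cv2.rectangle(c,(0,0),(w*s-1,h*s-1),(0,0,0),1)
        t.append(c)
    cv2.imwrite(out,np.vstack([np.hstack(t[:2]),np.hstack(t[2:])]))
E
python3 - <<'E'
from h import *
montage(cv2.imread('pics/top0.png'),[(180,200),(440,215),(370,110),(305,200)],'pics/topm.png')
montage(cv2.imread('pics/scene0.png'),[(350,190),(120,245),(200,318),(240,220)],'pics/scenem.png')
E
```

```text
(no output)
```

View pics/topm.png

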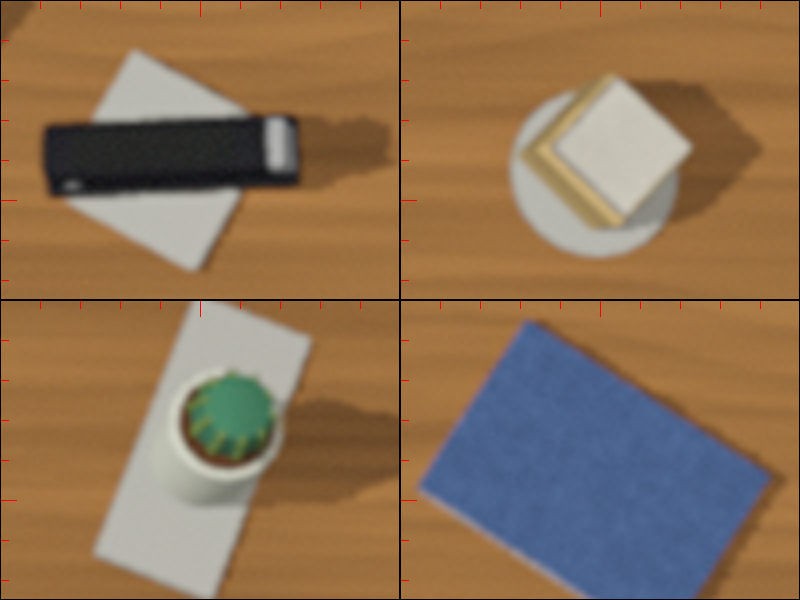

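View pics/scenem.png

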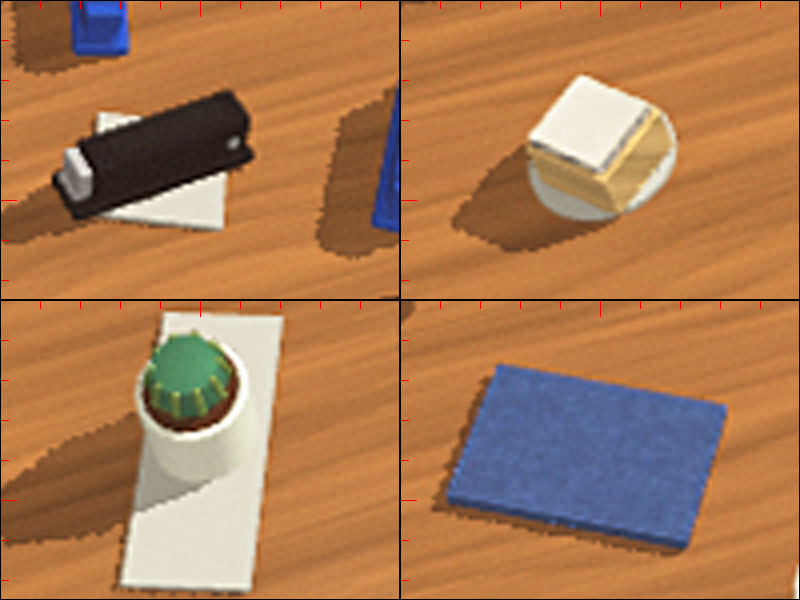

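```bash
cat >> h.py <<'E'
from scipy.optimize import least_squares
from scipy.spatial.transform import Rotation as Rot
def project(c,X): 
    p=(c['R']@X.T).T+c['t']; q=(c['K']@p.T).T; return q[:,:2]/q[:,2:]
def px(P,o): return (np.array(P,float)+.5)/4-.5+np.array(o)
def world(p,M):
    x,y,z,a=p; M=np.array(M,float); R=Rot.from_euler('z',a).as_matrix()
    return M@R.T+[x,y,z]
def fit(views,x0):  # views: (cam, model pts, pixels)
    f=lambda p: np.concatenate([(project(c,world(p,M))-u).ravel() for c,M,u in views])
    r=least_squares(f,x0,loss='soft_l1'); return r.x,np.sqrt(np.mean(f(r.x)**2))
def fitcirc(views,rad,x0):  # views: (cam, pixels on a horizontal circle's edge)
    def f(p):
        o=[]
        for c,u in views:
            d=np.c_[u,np.ones(len(u))]@np.linalg.inv(c['K']).T@c['R']; C=-c['R'].T@c['t']
            X=C+d*((p[2]-C[2])/d[:,2])[:,None]
            o.append(np.hypot(*(X[:,:2]-p[:2]).T)-rad)
        return np.concatenate(o)
    r=least_squares(f,x0,loss='soft_l1'); return r.x,np.sqrt(np.mean(f(r.x)**2))
E
cat > m.py <<'E'
from h import *
from plant import cams
T=cams.read_camera('top');S=cams.read_camera('scene');np.set_printoptions(suppress=True,precision=3)
def both(mt,pt,ot,ms,ps,os,x0): return fit([(T,mt,px(pt,ot)),(S,ms,px(ps,os))],x0)
print('stapler',both([[-64,-19,0],[-64,19,10],[64,-19,0],[64,19,10]],[[50,195],[46,127],[298,186],[297,117]],(180,200),
 [[64,-19,5],[64,19,0],[-64,19,5]],[[54,180],[78,217],[254,155]],(350,190),[470,390,4,-1.6]))
h=24;k=28
print('memo',both([[h,-h,47],[-h,-h,47],[-h,h,47],[h,h,47],[k,k,0],[-k,k,0]],[[218,77],[292,148],[215,216],[153,148],[121,155],[212,229]],(440,215),
 [[-h,h,47],[h,h,47],[h,-h,47],[-h,-h,47],[k,-k,0]],[[183,75],[252,105],[203,171],[128,137],[215,213]],(120,245),[440,-130,4,.78]))
print('square',both([[42,-42,0],[-42,42,0]],[[133,50],[197,271]],(180,200),[[42,-42,0],[-42,42,0]],[[222,228],[99,113]],(350,190),[470,390,4,1.07]))
print('oblong',both([[78,-33,0],[-78,33,0]],[[313,40],[93,253]],(370,110),[[-78,-33,0],[-78,33,0],[78,33,0],[78,-33,0]],[[163,12],[283,16],[252,291],[120,285]],(200,318),[650,0,4,-.38]))
print('notebook',both([[75,-52.5,0],[-75,-52.5,0],[75,52.5,0],[-75,52.5,0]],[[130,20],[372,178],[20,187],[272,340]],(305,200),
 [[75,-52.5,0],[-75,-52.5,0],[-75,52.5,0],[75,52.5,0]],[[287,246],[47,198],[97,66],[327,105]],(240,220),[450,130,10,.99]))
print('round',fitcirc([(T,px(np.array([(510,165),(516,130),(530,108),(560,90),(512,190),(530,225),(560,248),(598,257),(640,247),(665,222),(678,180)])-[400,0],(440,215))),
 (S,px(np.array([(528,170),(535,190),(555,208),(585,218),(615,215),(645,200),(668,175),(676,150),(672,125),(660,107)])-[400,0],(120,245)))],43,[440,-130,4]))
print('potrim',fitcirc([(T,px(np.array([(166,425),(175,395),(195,375),(225,366),(255,372),(278,395),(285,425),(275,455),(250,475),(222,483),(190,473),(172,450)])-[0,300],(370,110))),
 (S,px(np.array([(135,395),(140,415),(160,431),(190,435),(220,428),(240,412),(247,392),(240,365),(225,350)])-[0,300],(200,318)))],29,[650,0,58]))
E
python3 m.py
```

```text
stapler (array([462.864, 356.135,   8.077,  -1.498]), np.float64(0.9486313449685346))
memo (array([ 445.358, -188.569,    6.846,    0.8  ]), np.float64(1.4284661884608423))
square (array([462.063, 360.8  ,   7.112,   1.102]), np.float64(0.1598905022185477))
oblong (array([673.134, -53.128,   5.957,  -0.368]), np.float64(0.3950370187859075))
notebook (array([457.005,  88.772,  10.977,   1.02 ]), np.float64(0.634772379443979))
round (array([ 436.535, -191.224,    6.146]), np.float64(1.7996359902473198))
potrim (array([666.749, -51.451,  61.689]), np.float64(1.9887381624408118))
```

```bash
cat > go.py <<'E'
import sys
from h import *
from plant import observe
def rot(s): q=s['eef_rot']; return Rot.from_quat([q[1],q[2],q[3],q[0]]).as_matrix()
def avg(n=1): return observe()
def go(x,y,z,ay=None):
    s=observe();R=rot(s);d=np.array([x,y,z])-s['eef_pos'];a=np.arctan2(R[1,1],R[0,1])
    t=R.T@d
    print('clock %.2f pos %s toolY %.3f tilt %.4f %.4f F %s open %.3f'%(s['clock'],s['eef_pos'].round(1),a,R[0,2],R[1,2],s['contact_force'].round(1),s['opening']*.0919))
    print('shift now-frame mm',t.round(1),'len %.0f'%np.linalg.norm(t))
    if ay is not None:
        w=(ay-a+np.pi/2)%np.pi-np.pi/2
        R2=Rot.from_euler('z',w).as_matrix()@R
        print('turn tool z %.3f'%-w,'; shift after the turn',(R2.T@d).round(1))
if __name__=='__main__': go(*map(float,sys.argv[1:]))
E
python3 go.py 462 357 280 0.073
```

```text
clock 0.20 pos [196.3 619.4 302.1] toolY 1.264 tilt -0.0002 -0.0010 F [-0.6 -0.4  0.6] open 0.092
shift now-frame mm [-332.6 -169.9   22.3] len 374
turn tool z 1.191 ; shift after the turn [-281.1  245.9   21.9]
```

Request:
carry_out(
  plan=[
    [0.0919,[-0.0333,-0.017,0.0022],[0,0,0]],
    [0.0919,[-0.0333,-0.017,0.0022],[0,0,0]],
    [0.0919,[-0.0333,-0.017,0.0022],[0,0,0]],
    [0.0919,[-0.0333,-0.017,0.0022],[0,0,0]],
    [0.0919,[-0.0333,-0.017,0.0022],[0,0,0]],
    [0.0919,[-0.0333,-0.017,0.0022],[0,0,0]],
    [0.0919,[-0.0333,-0.017,0.0022],[0,0,0]],
    [0.0919,[-0.0333,-0.017,0.0022],[0,0,0]],
    [0.0919,[-0.0333,-0.017,0.0022],[0,0,0]],
    [0.0919,[-0.0333,-0.017,0.0022],[0,0,0]],
    [0.0919,[0,0,0],[0,0,0.119]],
    [0.0919,[0,0,0],[0,0,0.119]],
    [0.0919,[0,0,0],[0,0,0.119]],
    [0.0919,[0,0,0],[0,0,0.119]],
    [0.0919,[0,0,0],[0,0,0.119]],
    [0.0919,[0,0,0],[0,0,0.119]],
    [0.0919,[0,0,0],[0,0,0.119]],
    [0.0919,[0,0,0],[0,0,0.119]],
    [0.0919,[0,0,0],[0,0,0.119]],
    [0.0919,[0,0,0],[0,0,0.119]],
  ],
)

```text
clock: 1.87
eef_pos: [462.3, 357.0, 280.5]
eef_rot: [-0.0, 0.683, 0.731, -0.0]
contact_force: [-0.3, 0.6, -0.2]
opening: 0.999
grasp_force: 0.0
```

```bash
python3 - <<'E'
from plant import cams
from go import *
go(462,357,280,.073);s=observe();c=cams.read_camera('wrist');np.savez('w1',R=rot(s),p=s['eef_pos'],K=c['K'],T=c['tool_from_camera'])
print(c['K'],c['tool_from_camera'].round(3));cv2.imwrite('pics/w1.png',c['image'][:,:,::-1])
E
```

```text
clock 1.87 pos [462.3 357.  280.5] toolY 0.068 tilt -0.0003 -0.0002 F [-0.3  0.6 -0.2] open 0.092
shift now-frame mm [ 0.1 -0.3  0.5] len 1
turn tool z -0.005 ; shift after the turn [ 0.1 -0.3  0.5]
[[371.64829954   0.         323.19296813]
 [  0.         371.64829954 235.71960603]
 [  0.           0.           1.        ]] [[-1.0000e-03 -9.6800e-01 -2.4900e-01  6.9703e+01]
 [ 1.0000e+00 -1.0000e-03  1.0000e-03  6.0600e-01]
 [-1.0000e-03 -2.4900e-01  9.6800e-01 -8.1849e+01]
 [ 0.0000e+00  0.0000e+00  0.0000e+00  1.0000e+00]]
```

View pics/w1.png

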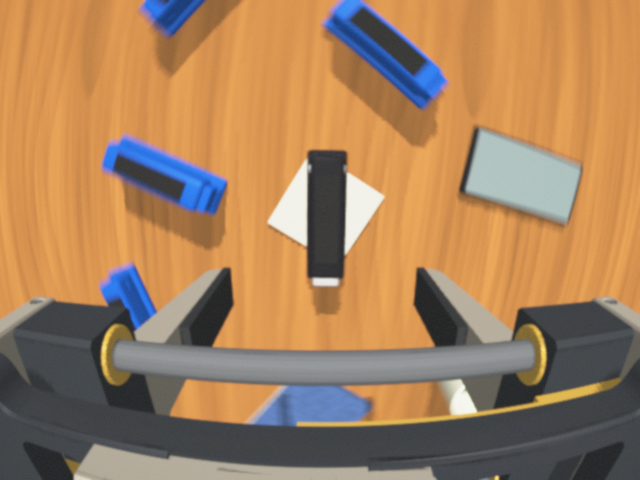

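```bash
cat >> h.py <<'E'
def wray(w,u):
    u=np.atleast_2d(np.array(u,float)); d=(u-w['K'][:2,2])/w['K'][0,0]; r=np.hypot(*d.T); r=np.where(r<1e-9,1e-9,r)
    dc=np.c_[d*(np.sin(r)/r)[:,None],np.cos(r)]
    T=w['T']; return w['R']@T[:3,3]+w['p'], dc@T[:3,:3].T@w['R'].T
def wback(w,u,z):
    C,d=wray(w,u); return C+d*((np.asarray(z)-C[2])/d[:,2])[:,None]
E
python3 - <<'E'
from h import *
np.set_printoptions(suppress=True,precision=1)
w=np.load('w1.npz');c=cv2.imread('pics/w1.png')[140:295,255:395]
cv2.imwrite('pics/w1c.png',cv2.resize(c,None,fx=3.8,fy=3.8,interpolation=cv2.INTER_CUBIC))
X=wback(w,[[308,151],[347,151],[343,277],[308,277]],46);print(X,X.mean(0))
X=wback(w,[[268,221],[384,198]],4);print(X,X.mean(0))
E
```

```text
[[446.  418.2  46. ]
 [478.9 420.5  46. ]
 [484.4 307.9  46. ]
 [452.6 305.7  46. ]] [465.5 363.1  46. ]
[[408.8 345.9   4. ]
 [521.6 376.7   4. ]] [465.2 361.3   4. ]
```

View pics/w1c.png

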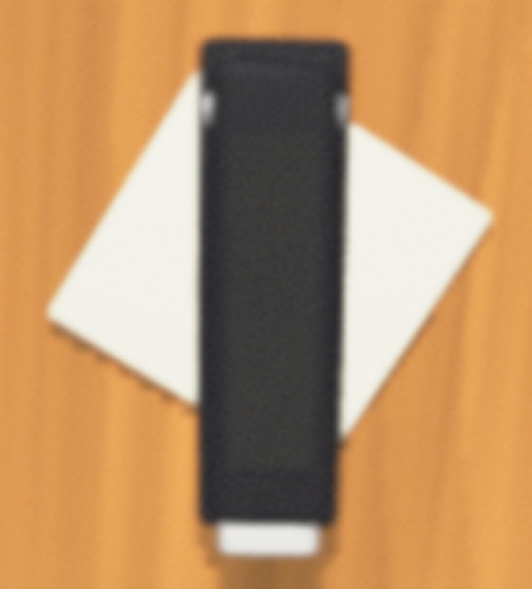

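Request:
carry_out(
  plan=[
    [0.0919,[0.003,0.003,0.02],[0,0,0.015]],
    [0.0919,[0,0,0.022],[0,0,0]],
    [0.0919,[0,0,0.022],[0,0,0]],
    [0.0919,[0,0,0.022],[0,0,0]],
    [0.0919,[0,0,0.022],[0,0,0]],
    [0.0919,[0,0,0.022],[0,0,0]],
    [0.0919,[0,0,0.022],[0,0,0]],
    [0.0919,[0,0,0.022],[0,0,0]],
    [0.0919,[0,0,0],[0,0,0]],
    [0.02,[0,0,0],[0,0,0]],
    [0.02,[0,0,0],[0,0,0]],
    [0.02,[0,0,0],[0,0,0]],
    [0.02,[0,0,0],[0,0,0]],
    [0.02,[0,0,0],[0,0,0]],
    [0.02,[0,0,0],[0,0,0]],
    [0.02,[0,0,0],[0,0,0]],
  ],
  grip_force=25,
)

```text
clock: 3.25
eef_pos: [465.3, 360.4, 107.2]
eef_rot: [-0.0, 0.686, 0.728, 0.0]
contact_force: [-0.4, 0.2, 0.5]
opening: 0.516
grasp_force: 0.0
```

```bash
python3 go.py 457 89 190 1.02
```

```text
clock 3.25 pos [465.3 360.4 107.2] toolY 0.059 tilt 0.0006 0.0007 F [-0.4  0.2  0.5] open 0.047
shift now-frame mm [-270.4  -24.3  -83. ] len 284
turn tool z -0.961 ; shift after the turn [-134.9 -235.6  -83. ]
```

Request:
carry_out(
  plan=[
    [0.02,[0,0,0.002],[0,0,0]],
    [0.02,[0,0,0],[0,0,0]],
    [0.02,[0,0,0],[0,0,0]],
    [0.02,[0,0,0],[0,0,0]],
    [0.02,[0,0,0],[0,0,0]],
    [0.02,[0,0,-0.015],[0,0,0]],
    [0.02,[0,0,-0.025],[0,0,0]],
    [0.02,[0,0,-0.025],[0,0,0]],
  ],
)

```text
clock: 3.92
eef_pos: [464.6, 359.5, 169.3]
eef_rot: [0.0, 0.686, 0.728, -0.002]
contact_force: [0.7, 0.3, -1.3]
opening: 0.327
grasp_force: 25.0
```

```bash
python3 go.py 457 89 170 -0.35
```

```text
clock 3.92 pos [464.6 359.5 169.3] toolY 0.059 tilt -0.0021 -0.0023 F [ 0.7  0.3 -1.3] open 0.030
shift now-frame mm [-2.696e+02 -2.340e+01 -1.000e-01] len 271
turn tool z 0.409 ; shift after the turn [-256.7   85.7   -0.4]
```

Request:
carry_out(
  plan=[
    [0.02,[-0.02,-0.0017,0],[0,0,0]],
    [0.02,[-0.0312,-0.0027,0],[0,0,0]],
    [0.02,[-0.0312,-0.0027,0],[0,0,0]],
    [0.02,[-0.0312,-0.0027,0],[0,0,0]],
    [0.02,[-0.0312,-0.0027,0],[0,0,0]],
    [0.02,[-0.0312,-0.0027,0],[0,0,0]],
    [0.02,[-0.0312,-0.0027,0],[0,0,0]],
    [0.02,[-0.0312,-0.0027,0],[0,0,0]],
    [0.02,[-0.0312,-0.0027,0],[0,0,0]],
    [0.02,[0,0,0],[0,0,0.1]],
    [0.02,[0,0,0],[0,0,0.1]],
    [0.02,[0,0,0],[0,0,0.1]],
    [0.02,[0,0,0],[0,0,0.1]],
    [0.02,[0,0,0.015],[0,0,0]],
    [0.02,[0,0,0.015],[0,0,0]],
    [0.02,[0,0,0.015],[0,0,0]],
    [0.02,[0,0,0.007],[0,0,0]],
    [0.02,[0,0,0.003],[0,0,0]],
    [0.02,[0,0,0.002],[0,0,0]],
  ],
)

```text
clock: 5.5
eef_pos: [457.8, 89.6, 112.4]
eef_rot: [-0.0, 0.817, 0.577, -0.0]
contact_force: [-0.8, 0.1, -0.9]
opening: 0.325
grasp_force: 25.0
```

```bash
python3 go.py 457 89 111.3
```

```text
clock 5.50 pos [457.8  89.6 112.4] toolY -0.341 tilt -0.0005 -0.0003 F [-0.8  0.1 -0.9] open 0.030
shift now-frame mm [-0.8 -0.6  1.1] len 1
```

Request:
carry_out(
  plan=[
    [0.02,[0,0,0.001],[0,0,0]],
    [0.02,[0,0,0.0005],[0,0,0]],
    [0.02,[0,0,0],[0,0,0]],
    [0.0919,[0,0,0],[0,0,0]],
    [0.0919,[0,0,0],[0,0,0]],
    [0.0919,[0,0,0],[0,0,0]],
    [0.0919,[0,0,0],[0,0,0]],
    [0.0919,[0,0,0],[0,0,0]],
    [0.0919,[0,0,-0.03],[0,0,0]],
    [0.0919,[0,0,-0.035],[0,0,0]],
    [0.0919,[0,0,-0.035],[0,0,0]],
    [0.0919,[0,0,-0.035],[0,0,0]],
    [0.0919,[0,0,-0.035],[0,0,0]],
  ],
)

```text
clock: 6.58
eef_pos: [457.5, 89.4, 282.8]
eef_rot: [0.0, 0.817, 0.577, -0.0]
contact_force: [0.8, 0.7, 0.2]
opening: 0.995
grasp_force: 0.0
```

```bash
python3 go.py 441 -190 280 -0.77
```

```text
clock 6.58 pos [457.5  89.4 282.8] toolY -0.342 tilt -0.0001 -0.0003 F [0.8 0.7 0.2] open 0.091
shift now-frame mm [-268.8   78.1    2.9] len 280
turn tool z 0.428 ; shift after the turn [-212.1  182.7    2.9]
```

Request:
carry_out(
  plan=[
    [0.0919,[-0.0299,0.0087,0],[0,0,0]],
    [0.0919,[-0.0299,0.0087,0],[0,0,0]],
    [0.0919,[-0.0299,0.0087,0],[0,0,0]],
    [0.0919,[-0.0299,0.0087,0],[0,0,0]],
    [0.0919,[-0.0299,0.0087,0],[0,0,0]],
    [0.0919,[-0.0299,0.0087,0],[0,0,0]],
    [0.0919,[-0.0299,0.0087,0],[0,0,0]],
    [0.0919,[-0.0299,0.0087,0],[0,0,0]],
    [0.0919,[-0.0299,0.0087,0],[0,0,0]],
    [0.0919,[0,0,0.002],[0,0,0.107]],
    [0.0919,[0,0,0],[0,0,0.107]],
    [0.0919,[0,0,0],[0,0,0.107]],
    [0.0919,[0,0,0],[0,0,0.107]],
    [0.0919,[0,0,0],[0,0,0]],
  ],
)

```text
clock: 7.75
eef_pos: [441.4, -190.2, 279.1]
eef_rot: [-0.0, 0.921, 0.389, -0.0]
contact_force: [-0.7, 0.2, 0.4]
opening: 1.002
grasp_force: 0.0
```

```bash
python3 - <<'E'
from plant import cams
from go import *
go(441,-190,280,-.77);s=observe();c=cams.read_camera('wrist');np.savez('w2',R=rot(s),p=s['eef_pos'],K=c['K'],T=c['tool_from_camera'])
c=c['image'][120:320,190:450,::-1]
cv2.imwrite('pics/w2c.png',cv2.resize(c,None,fx=3,fy=3,interpolation=cv2.INTER_CUBIC))
E
```

```text
clock 7.75 pos [ 441.4 -190.2  279.1] toolY -0.772 tilt -0.0002 -0.0001 F [-0.7  0.2  0.4] open 0.092
shift now-frame mm [-0.2 -0.4 -0.9] len 1
turn tool z -0.002 ; shift after the turn [-0.2 -0.4 -0.9]
```

View pics/w2c.png

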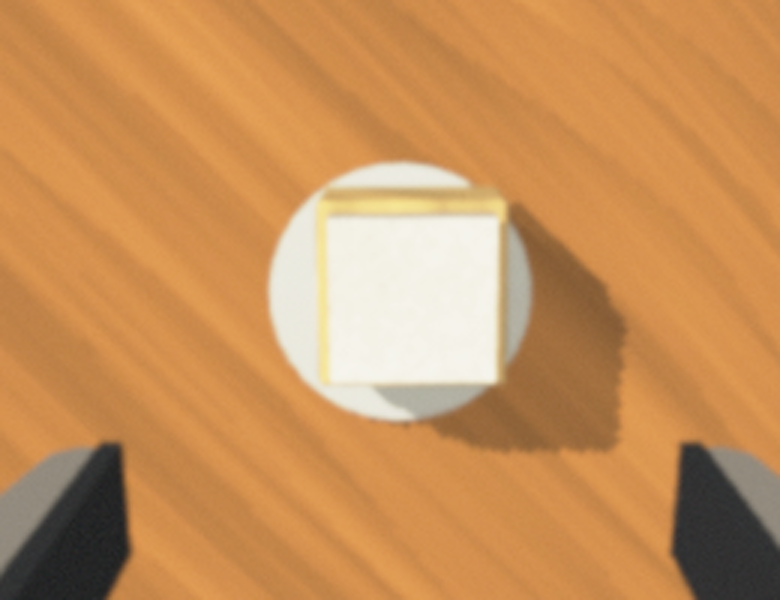

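```bash
python3 - <<'E'
from h import *
np.set_printoptions(suppress=True,precision=1)
w=np.load('w2.npz');f=lambda P:(np.array(P)+.5)/3-.5+[190,120]
X=wback(w,f([[327,215],[503,213],[500,381],[330,382]]),51);print(X,X.mean(0))
X=wback(w,f([[268,290],[532,290],[400,161],[400,420],[300,210],[310,380]]),4)[:,:2]
print(least_squares(lambda p:np.hypot(*(X-p[:2]).T)-p[2],[436,-191,43]).x)
E
python3 go.py 441 -188 95
```

```text
[[ 447.4 -155.3   51. ]
 [ 483.1 -189.3   51. ]
 [ 449.  -224.5   51. ]
 [ 413.5 -190.3   51. ]] [ 448.3 -189.9   51. ]
[ 439.9 -192.8   43.1]
clock 7.80 pos [ 441.5 -190.   279.1] toolY -0.767 tilt -0.0002 -0.0000 F [-0.  -0.1  1.1] open 0.091
shift now-frame mm [  1.1  -1.7 184.1] len 184
```

Request:
carry_out(
  plan=[
    [0.0919,[0.004,0.004,0.024],[0,0,0]],
    [0.0919,[0,0,0.03],[0,0,0]],
    [0.0919,[0,0,0.03],[0,0,0]],
    [0.0919,[0,0,0.03],[0,0,0]],
    [0.0919,[0,0,0.03],[0,0,0]],
    [0.0919,[0,0,0.025],[0,0,0]],
    [0.0919,[0,0,0.015],[0,0,0]],
    [0.0919,[0,0,0],[0,0,0]],
    [0.04,[0,0,0],[0,0,0]],
    [0.04,[0,0,0],[0,0,0]],
    [0.04,[0,0,0],[0,0,0]],
    [0.04,[0,0,0],[0,0,0]],
    [0.04,[0,0,0],[0,0,0]],
    [0.04,[0,0,0],[0,0,0]],
    [0.04,[0,0,0],[0,0,0]],
    [0.04,[0,0,0],[0,0,0]],
    [0.04,[0,0,0],[0,0,0]],
  ],
)

```text
clock: 9.22
eef_pos: [447.6, -189.8, 95.9]
eef_rot: [-0.0, 0.921, 0.39, 0.001]
contact_force: [-2.0, 2.5, 7.2]
opening: 0.61
grasp_force: 25.0
```

Request:
carry_out(
  plan=[
    [0.04,[0,0,-0.02],[0,0,0]],
    [0.04,[0,0,-0.03],[0,0,0]],
    [0.04,[0,0,-0.03],[0,0,0]],
    [0.04,[0,0,0],[0,0,0]],
  ],
)

```text
clock: 9.55
eef_pos: [449.3, -191.2, 179.2]
eef_rot: [0.002, 0.921, 0.39, 0.003]
contact_force: [1.7, -0.3, -1.4]
opening: 0.61
grasp_force: 25.0
```

```bash
python3 go.py 464 361 180 -0.48; python3 go.py 464 361 180 1.09
```

```text
clock 9.55 pos [ 449.3 -191.2  179.2] toolY -0.770 tilt 0.0075 -0.0016 F [ 1.7 -0.3 -1.4] open 0.056
shift now-frame mm [ 406.8 -373.7   -1.5] len 552
turn tool z -0.290 ; shift after the turn [ 4.966e+02 -2.420e+02 -3.000e-01]
clock 9.55 pos [ 449.3 -191.2  179.2] toolY -0.770 tilt 0.0075 -0.0016 F [ 1.7 -0.3 -1.4] open 0.056
shift now-frame mm [ 406.8 -373.7   -1.5] len 552
turn tool z 1.282 ; shift after the turn [-242.4 -496.4   -5. ]
```

Request:
carry_out(
  plan=[
    [0.04,[0.0222,-0.0204,0],[0,0,0]],
    [0.04,[0.0222,-0.0204,0],[0,0,0]],
    [0.04,[0.0222,-0.0204,0],[0,0,0]],
    [0.04,[0.0222,-0.0204,0],[0,0,0]],
    [0.04,[0.0222,-0.0204,0],[0,0,0]],
    [0.04,[0.0222,-0.0204,0],[0,0,0]],
    [0.04,[0.0222,-0.0204,0],[0,0,0]],
    [0.04,[0.0222,-0.0204,0],[0,0,0]],
    [0.04,[0.0222,-0.0204,0],[0,0,0]],
    [0.04,[0.0222,-0.0204,0],[0,0,0]],
    [0.04,[0.0222,-0.0204,0],[0,0,0]],
    [0.04,[0.0222,-0.0204,0],[0,0,0]],
    [0.04,[0.0222,-0.0204,0],[0,0,0]],
    [0.04,[0.0222,-0.0204,0],[0,0,0]],
    [0.04,[0.015,-0.016,-0.02],[0,0,0]],
    [0.04,[0,0,-0.02],[0,0,-0.0725]],
    [0.04,[0,0,0],[0,0,-0.0725]],
    [0.04,[0,0,0],[0,0,-0.0725]],
    [0.04,[0,0,0],[0,0,-0.0725]],
    [0.04,[0,0,0],[0,0,0]],
  ],
)

```text
clock: 11.22
eef_pos: [456.6, 253.9, 214.7]
eef_rot: [-0.0, 0.854, 0.52, -0.0]
contact_force: [0.4, 0.2, -1.7]
opening: 0.605
grasp_force: 25.0
```

```bash
python3 - <<'E'
from plant import cams
from go import *
go(464,361,180,-.48);s=observe();c=cams.read_camera('wrist');np.savez('w3',R=rot(s),p=s['eef_pos'],K=c['K'],T=c['tool_from_camera'])
c=c['image'][40:340,170:470,::-1]
cv2.imwrite('pics/w3c.png',cv2.resize(c,None,fx=2,fy=2,interpolation=cv2.INTER_CUBIC))
E
```

```text
clock 11.22 pos [456.6 253.9 214.7] toolY -0.477 tilt -0.0008 0.0000 F [ 0.4  0.2 -1.7] open 0.056
shift now-frame mm [ 98.5 -42.6  34.6] len 113
turn tool z 0.003 ; shift after the turn [ 98.4 -42.9  34.6]
```

View pics/w3c.png

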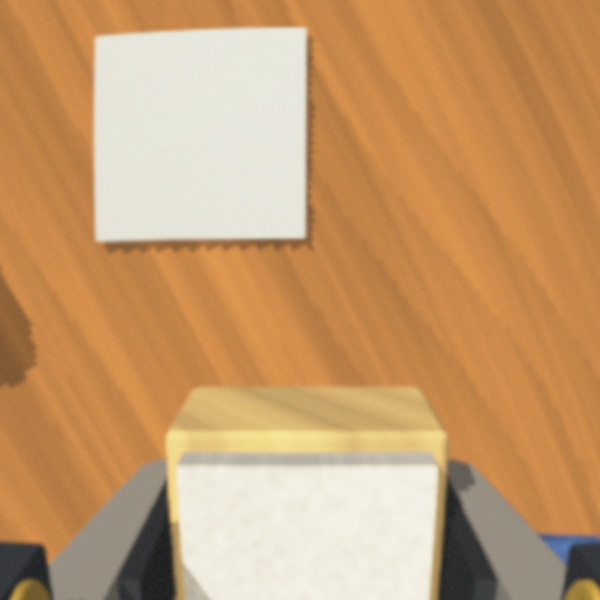

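```bash
python3 - <<'E'
from h import *
np.set_printoptions(suppress=True,precision=2)
w=np.load('w3.npz');f=lambda P:(np.array(P)+.5)/2-.5+[170,40]
X=wback(w,f([[95,36],[307,28],[306,240],[96,242]]),4);m=X.mean(0)
for i in range(4): d=X[(i+1)%4]-X[i];print(np.linalg.norm(d),np.degrees(np.arctan2(d[1],d[0]))%90)
print(X,'mat',m)
t=lambda X:(X-w['p'])@w['R']
print('mat in tool',t(m))
print('box front top',t(wback(w,f([[168,432],[306,432],[444,432]]),w['p'][2]-53.9)))
print('box front bottom',t(wback(w,f([[196,388],[306,387],[417,388]]),w['p'][2]-91.9)))
E
```

```text
84.67146846990761 62.22525667678451
84.77158142087362 62.38859646736611
84.40761283822626 62.086564327494074
84.5684292803999 62.56792248622641
[[447.01 418.33   4.  ]
 [521.92 378.87   4.  ]
 [482.63 303.76   4.  ]
 [408.04 343.27   4.  ]] mat [464.9  361.06   4.  ]
mat in tool [ 99.06 -41.66 210.65]
box front top [[ 27.19 -26.21  53.91]
 [ 27.27   0.52  53.89]
 [ 27.17  27.24  53.87]]
box front bottom [[ 26.42 -26.23  91.91]
 [ 26.65   0.48  91.89]
 [ 26.4   27.43  91.87]]
```

Request:
carry_out(
  plan=[
    [0.04,[0.025,-0.0105,0],[0,0,0.005]],
    [0.04,[0.025,-0.0105,0],[0,0,0]],
    [0.04,[0.025,-0.0105,0],[0,0,0]],
    [0.04,[0.025,-0.0105,0],[0,0,0]],
    [0.04,[0,0,0.02],[0,0,0]],
    [0.04,[0,0,0.03],[0,0,0]],
    [0.04,[0,0,0.03],[0,0,0]],
    [0.04,[0,0,0.025],[0,0,0]],
    [0.04,[0,0,0.01],[0,0,0]],
    [0.04,[0,0,0],[0,0,0]],
    [0.04,[0,0,0],[0,0,0]],
  ],
)

```text
clock: 12.18
eef_pos: [466.8, 361.8, 100.3]
eef_rot: [0.0, 0.856, 0.516, -0.0]
contact_force: [-0.1, 0.2, -0.6]
opening: 0.611
grasp_force: 25.0
```

```bash
python3 go.py 465.3 361.5 95.9 -0.483
```

```text
clock 12.18 pos [466.8 361.8 100.3] toolY -0.485 tilt 0.0003 -0.0004 F [-0.1  0.2 -0.6] open 0.056
shift now-frame mm [-0.9 -1.2  4.4] len 5
turn tool z -0.002 ; shift after the turn [-0.9 -1.2  4.4]
```

Request:
carry_out(
  plan=[
    [0.04,[0,-0.0012,0.002],[0,0,0]],
    [0.04,[0,0,0.001],[0,0,0]],
    [0.04,[0,0,0.001],[0,0,0]],
    [0.04,[0,0,0.0005],[0,0,0]],
    [0.0919,[0,0,0],[0,0,0]],
    [0.0919,[0,0,0],[0,0,0]],
    [0.0919,[0,0,0],[0,0,0]],
    [0.0919,[0,0,0],[0,0,0]],
    [0.0919,[0,0,-0.03],[0,0,0]],
    [0.0919,[0,0,-0.035],[0,0,0]],
    [0.0919,[0,0,-0.035],[0,0,0]],
    [0.0919,[0,0,-0.035],[0,0,0]],
    [0.0919,[0,0,-0.035],[0,0,0]],
    [0.0919,[0,0,0],[0,0,0]],
    [0.0919,[0,0,0],[0,0,0]],
  ],
)

```text
clock: 13.43
eef_pos: [466.0, 363.0, 267.9]
eef_rot: [-0.001, 0.856, 0.517, 0.002]
contact_force: [-1.5, -0.2, -1.0]
opening: 0.996
grasp_force: 0.0
```

```bash
python3 - <<'E'
from plant import cams
from go import *
go(672,-52,285,-.08);s=observe();c=cams.read_camera('wrist');np.savez('w4',R=rot(s),p=s['eef_pos'],K=c['K'],T=c['tool_from_camera'])
c=c['image'][110:310,190:450,::-1]
cv2.imwrite('pics/w4c.png',cv2.resize(c,None,fx=3,fy=3,interpolation=cv2.INTER_CUBIC))
E
```

```text
clock 13.43 pos [466.  363.  267.9] toolY -0.484 tilt 0.0029 0.0037 F [-1.5 -0.2 -1. ] open 0.092
shift now-frame mm [-271.5  375.5  -18.1] len 464
turn tool z -0.404 ; shift after the turn [-397.2  238.5  -18.8]
```

View pics/w4c.png

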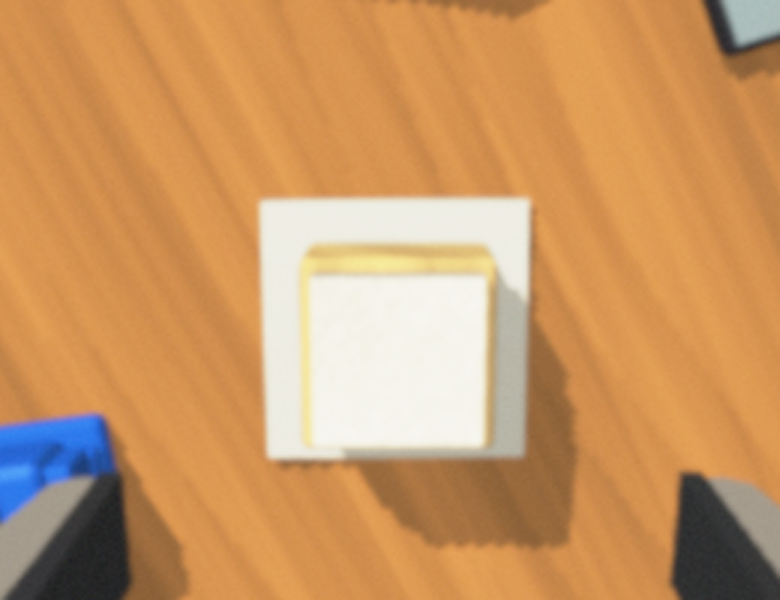

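Request:
carry_out(
  plan=[
    [0.0919,[-0.0194,0.0268,-0.001],[0,0,0]],
    [0.0919,[-0.0194,0.0268,-0.001],[0,0,0]],
    [0.0919,[-0.0194,0.0268,-0.001],[0,0,0]],
    [0.0919,[-0.0194,0.0268,-0.001],[0,0,0]],
    [0.0919,[-0.0194,0.0268,-0.001],[0,0,0]],
    [0.0919,[-0.0194,0.0268,-0.001],[0,0,0]],
    [0.0919,[-0.0194,0.0268,-0.001],[0,0,0]],
    [0.0919,[-0.0194,0.0268,-0.001],[0,0,0]],
    [0.0919,[-0.0194,0.0268,-0.001],[0,0,0]],
    [0.0919,[-0.0194,0.0268,-0.001],[0,0,0]],
    [0.0919,[-0.0194,0.0268,-0.001],[0,0,0]],
    [0.0919,[-0.0194,0.0268,-0.001],[0,0,0]],
    [0.0919,[-0.0194,0.0268,-0.001],[0,0,0]],
    [0.0919,[-0.0194,0.0268,-0.001],[0,0,0]],
    [0.0919,[0,0,0],[0,0,-0.09]],
    [0.0919,[0,0,0],[0,0,-0.09]],
    [0.0919,[0,0,0],[0,0,0]],
    [0.0919,[0,0,0],[0,0,0]],
  ],
)

```text
clock: 14.98
eef_pos: [670.3, -52.4, 277.7]
eef_rot: [-0.001, 0.807, 0.591, -0.001]
contact_force: [0.0, -0.5, -0.3]
opening: 0.996
grasp_force: 0.0
```

```bash
python3 - <<'E'
from plant import cams
from go import *
np.set_printoptions(suppress=True,precision=1)
w=np.load('w4.npz');f=lambda P:(np.array(P)+.5)/3-.5+[190,110]
print('mat',wback(w,f([[260,200],[531,198],[524,457],[268,459]]),4).mean(0))
X=wback(w,f([[310,273],[490,273],[487,445],[313,445]]),51);print('box',X,X.mean(0))
go(672,-52,285,-.3);s=observe();c=cams.read_camera('wrist');np.savez('w5',R=rot(s),p=s['eef_pos'],K=c['K'],T=c['tool_from_camera'])
c=c['image'][70:330,160:480,::-1]
cv2.imwrite('pics/w5c.png',cv2.resize(c,None,fx=2.3,fy=2.3,interpolation=cv2.INTER_CUBIC))
E
```

```text
mat [464.4 361.4   4. ]
box [[456.1 395.1  51. ]
 [499.4 372.4  51. ]
 [476.6 329.1  51. ]
 [433.3 351.9  51. ]] [466.3 362.1  51. ]
clock 14.98 pos [670.3 -52.4 277.7] toolY -0.307 tilt -0.0031 0.0004 F [ 0.  -0.5 -0.3] open 0.092
shift now-frame mm [ 0.9  1.5 -7.3] len 7
turn tool z -0.007 ; shift after the turn [ 0.9  1.5 -7.3]
```

View pics/w5c.png

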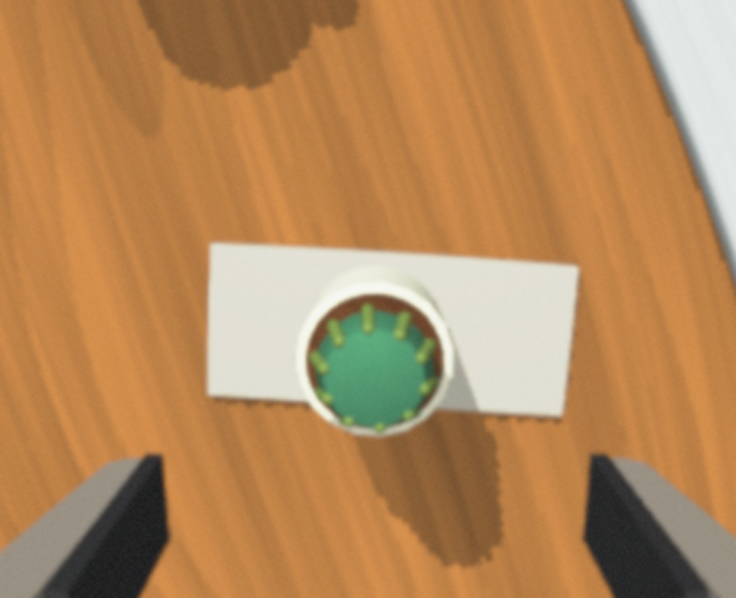

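```bash
python3 - <<'E'
from go import *
np.set_printoptions(suppress=True,precision=2)
w=np.load('w5.npz');f=lambda P:(np.array(P)+.5)/2.3-.5+[160,70]
X=wback(w,f([[297,358],[453,358],[375,280],[375,436],[320,303],[430,303],[320,413]]),58)[:,:2]
p=least_squares(lambda p:np.hypot(*(X-p[:2]).T)-p[2],[670,-52,29]).x;print('pot',p)
X=wback(w,f([[210,242],[579,265],[562,416],[208,397]]),4);m=X.mean(0);print('oblong',X,m)
for i in range(4): d=X[(i+1)%4]-X[i];print(np.linalg.norm(d),np.arctan2(d[1],d[0]))
go(p[0],p[1],104)
E
```

```text
pot [670.23 -51.78  28.65]
oblong [[ 615.47    6.06    4.  ]
 [ 761.47  -50.16    4.  ]
 [ 737.22 -112.59    4.  ]
 [ 591.58  -57.35    4.  ]] [676.43 -53.51   4.  ]
156.45499265884007 -0.3675677077519719
66.96857394503338 -1.9414343753646115
155.75952982601467 2.7790621549430945
67.75463335870384 1.2104875647531392
clock 15.03 pos [670.5 -52.2 278.2] toolY -0.306 tilt -0.0024 0.0002 F [-0.2  0.2  0.3] open 0.092
shift now-frame mm [  0.4   0.1 174.2] len 174
```

Request:
carry_out(
  plan=[
    [0.0919,[0,0,0.023],[0,0,0]],
    [0.0919,[0,0,0.03],[0,0,0]],
    [0.0919,[0,0,0.03],[0,0,0]],
    [0.0919,[0,0,0.03],[0,0,0]],
    [0.0919,[0,0,0.03],[0,0,0]],
    [0.0919,[0,0,0.02],[0,0,0]],
    [0.0919,[0,0,0.01],[0,0,0]],
    [0.0919,[0,0,0],[0,0,0]],
    [0.04,[0,0,0],[0,0,0]],
    [0.04,[0,0,0],[0,0,0]],
    [0.04,[0,0,0],[0,0,0]],
    [0.04,[0,0,0],[0,0,0]],
    [0.04,[0,0,0],[0,0,0]],
    [0.04,[0,0,0],[0,0,0]],
    [0.04,[0,0,0],[0,0,0]],
    [0.04,[0,0,0],[0,0,0]],
  ],
)

```text
clock: 16.37
eef_pos: [670.9, -52.3, 107.6]
eef_rot: [-0.0, 0.806, 0.592, 0.0]
contact_force: [-3.2, 0.8, 5.2]
opening: 0.628
grasp_force: 25.0
```

Request:
carry_out(
  plan=[
    [0.04,[0,0,-0.01],[0,0,0]],
    [0.04,[0,0,-0.02],[0,0,0]],
    [0.04,[0,0,-0.025],[0,0,0]],
    [0.04,[0,0,-0.02],[0,0,0]],
    [0.04,[0,0,0],[0,0,0]],
  ],
)

```text
clock: 16.78
eef_pos: [673.3, -53.2, 186.5]
eef_rot: [0.003, 0.806, 0.592, 0.003]
contact_force: [1.0, -1.2, -0.9]
opening: 0.625
grasp_force: 25.0
```

```bash
python3 go.py 439 -192 180
```

```text
clock 16.78 pos [673.3 -53.2 186.5] toolY -0.304 tilt 0.0080 -0.0005 F [ 1.  -1.2 -0.9] open 0.057
shift now-frame mm [-202.6 -182.     4.7] len 272
```

Request:
carry_out(
  plan=[
    [0.04,[-0.01,-0.009,0],[0,0,0]],
    [0.04,[-0.0203,-0.0179,0],[0,0,0]],
    [0.04,[-0.0203,-0.0179,0],[0,0,0]],
    [0.04,[-0.0203,-0.0179,0],[0,0,0]],
    [0.04,[-0.0203,-0.0179,0],[0,0,0]],
    [0.04,[-0.0203,-0.0179,0],[0,0,0]],
    [0.04,[-0.0203,-0.0179,0],[0,0,0]],
    [0.04,[-0.0203,-0.0179,0],[0,0,0]],
    [0.04,[-0.0203,-0.0179,0],[0,0,0]],
    [0.04,[-0.0203,-0.0179,0],[0,0,0]],
    [0.04,[-0.0103,-0.009,0],[0,0,0]],
    [0.04,[0,0,0],[0,0,0]],
    [0.04,[0,0,0.02],[0,0,0]],
    [0.04,[0,0,0.02],[0,0,0]],
    [0.04,[0,0,0.015],[0,0,0]],
    [0.04,[0,0,0.01],[0,0,0]],
    [0.04,[0,0,0],[0,0,0]],
    [0.04,[0,0,0],[0,0,0]],
  ],
)

```text
clock: 18.28
eef_pos: [439.8, -192.4, 116.4]
eef_rot: [-0.0, 0.806, 0.592, -0.0]
contact_force: [0.9, -0.3, -2.3]
opening: 0.626
grasp_force: 25.0
```

```bash
python3 go.py 439.7 -192.6 107.6
```

```text
clock 18.28 pos [ 439.8 -192.4  116.4] toolY -0.304 tilt -0.0006 -0.0001 F [ 0.9 -0.3 -2.3] open 0.058
shift now-frame mm [-0.2 -0.1  8.8] len 9
```

Request:
carry_out(
  plan=[
    [0.04,[0,0,0.005],[0,0,0]],
    [0.04,[0,0,0.0025],[0,0,0]],
    [0.04,[0,0,0.001],[0,0,0]],
    [0.04,[0,0,0],[0,0,0]],
  ],
)

```text
clock: 18.62
eef_pos: [439.5, -192.5, 108.3]
eef_rot: [0.0, 0.806, 0.592, 0.0]
contact_force: [-0.9, 0.3, -1.8]
opening: 0.626
grasp_force: 25.0
```

```bash
python3 go.py 439.7 -192.6 107.6
```

```text
clock 18.62 pos [ 439.5 -192.5  108.3] toolY -0.304 tilt 0.0004 0.0001 F [-0.9  0.3 -1.8] open 0.058
shift now-frame mm [-0.   0.2  0.7] len 1
```

Request:
carry_out(
  plan=[
    [0.04,[0,0,0.0007],[0,0,0]],
    [0.04,[0,0,0.0003],[0,0,0]],
    [0.04,[0,0,0],[0,0,0]],
    [0.0919,[0,0,0],[0,0,0]],
    [0.0919,[0,0,0],[0,0,0]],
    [0.0919,[0,0,0],[0,0,0]],
    [0.0919,[0,0,0],[0,0,0]],
    [0.0919,[0,0,0],[0,0,0]],
    [0.0919,[0,0,-0.02],[0,0,0]],
    [0.0919,[0,0,-0.035],[0,0,0]],
    [0.0919,[0,0,-0.035],[0,0,0]],
    [0.0919,[0,0,-0.035],[0,0,0]],
    [0.0919,[0,0,-0.035],[0,0,0]],
    [0.0919,[0,0,0],[0,0,0]],
    [0.0919,[0,0,0],[0,0,0]],
  ],
)

```text
clock: 19.87
eef_pos: [440.2, -192.6, 268.8]
eef_rot: [0.001, 0.806, 0.592, 0.002]
contact_force: [-0.3, 1.6, -0.5]
opening: 1.002
grasp_force: 0.0
```

```bash
python3 - <<'E'
from plant import cams
from go import *
go(457.3,89.3,267,-.341);s=observe();c=cams.read_camera('wrist');np.savez('w6',R=rot(s),p=s['eef_pos'],K=c['K'],T=c['tool_from_camera'])
c=c['image'][110:310,190:450,::-1]
cv2.imwrite('pics/w6c.png',cv2.resize(c,None,fx=3,fy=3,interpolation=cv2.INTER_CUBIC))
E
```

```text
clock 19.87 pos [ 440.2 -192.6  268.8] toolY -0.304 tilt 0.0047 0.0002 F [-0.3  1.6 -0.5] open 0.092
shift now-frame mm [274.2 -68.    2. ] len 282
turn tool z 0.037 ; shift after the turn [271.4 -78.2   1.9]
```

View pics/w6c.png

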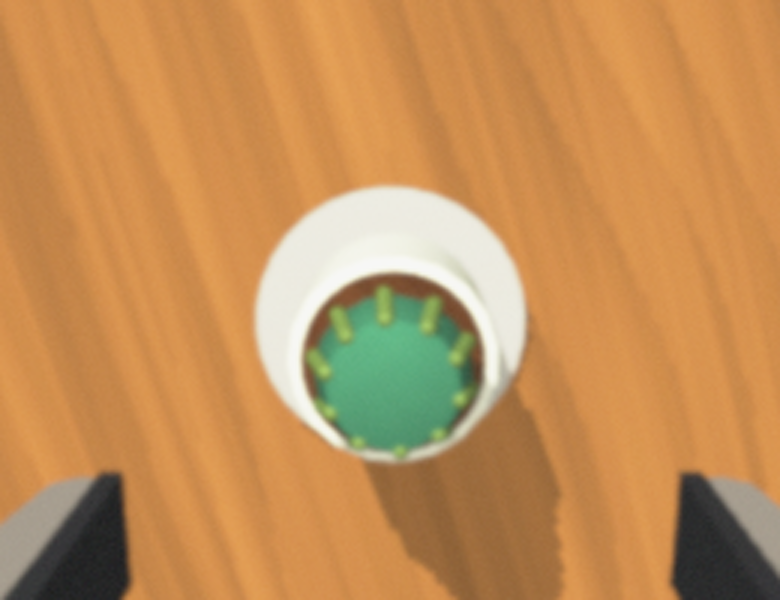

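Request:
carry_out(
  plan=[
    [0.0919,[0.0304,-0.0075,0],[0,0,0]],
    [0.0919,[0.0304,-0.0075,0],[0,0,0]],
    [0.0919,[0.0304,-0.0075,0],[0,0,0]],
    [0.0919,[0.0304,-0.0075,0],[0,0,0]],
    [0.0919,[0.0304,-0.0075,0],[0,0,0]],
    [0.0919,[0.0304,-0.0075,0],[0,0,0]],
    [0.0919,[0.0304,-0.0075,0],[0,0,0]],
    [0.0919,[0.0304,-0.0075,0],[0,0,0]],
    [0.0919,[0.0304,-0.0075,0],[0,0,0]],
    [0.0919,[0,0,0],[0,0,0.037]],
    [0.0919,[0,0,0],[0,0,0]],
    [0.0919,[0,0,0],[0,0,0]],
  ],
)

```text
clock: 20.92
eef_pos: [456.0, 88.2, 265.7]
eef_rot: [-0.0, 0.817, 0.577, -0.002]
contact_force: [0.3, -0.1, 0.3]
opening: 0.998
grasp_force: 0.0
```

```bash
python3 - <<'E'
from plant import cams
from go import *
go(457.3,89.3,111.3,-.341);s=observe();c=cams.read_camera('wrist');np.savez('w7',R=rot(s),p=s['eef_pos'],K=c['K'],T=c['tool_from_camera'])
c=c['image'][110:310,190:450,::-1]
cv2.imwrite('pics/w7c.png',cv2.resize(c,None,fx=3,fy=3,interpolation=cv2.INTER_CUBIC))
E
```

```text
clock 20.92 pos [456.   88.2 265.7] toolY -0.340 tilt -0.0028 -0.0018 F [ 0.3 -0.1  0.3] open 0.092
shift now-frame mm [  1.9   1.1 154.4] len 154
turn tool z 0.001 ; shift after the turn [  1.9   1.1 154.4]
```

View pics/w7c.png

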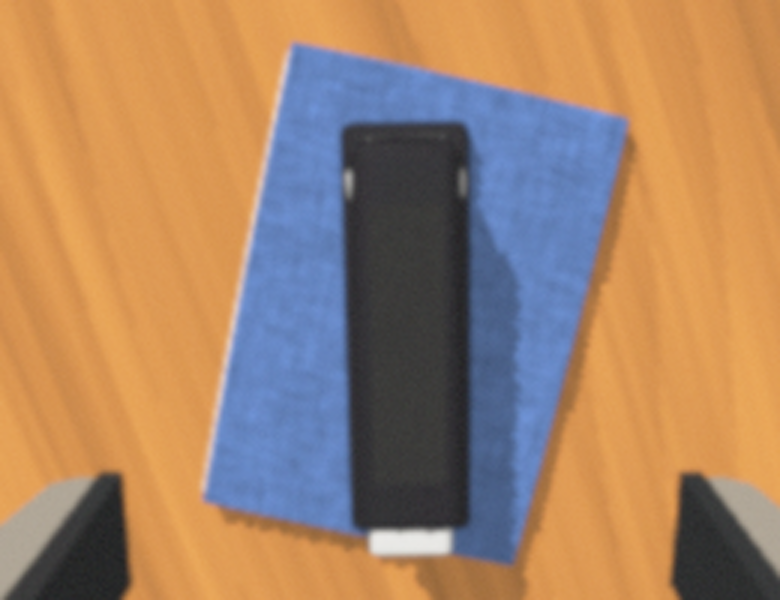

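```bash
python3 - <<'E'
from go import *
np.set_printoptions(suppress=True,precision=1)
w=np.load('w7.npz');f=lambda P:(np.array(P)+.5)/3-.5+[190,110]
t=lambda X:(X-w['p'])@w['R']
P=[[343,127],[468,127],[467,525],[356,525],[412,555]]
for z in (52,20): print(z,t(wback(w,f(P),z))[:,:2])
E
```

```text
52 [[ 62.3 -14.4]
 [ 62.3  18.5]
 [-49.3  19.7]
 [-49.3 -12. ]
 [-58.6   4. ]]
20 [[ 61.4 -16. ]
 [ 61.4  20.4]
 [-62.2  21.7]
 [-62.2 -13.4]
 [-72.6   4.4]]
```

Request:
carry_out(
  plan=[
    [0.0919,[0.0005,0.0025,0.024],[0,0,0]],
    [0.0919,[0,0,0.03],[0,0,0]],
    [0.0919,[0,0,0.03],[0,0,0]],
    [0.0919,[0,0,0.03],[0,0,0]],
    [0.0919,[0,0,0.025],[0,0,0]],
    [0.0919,[0,0,0.013],[0,0,0]],
    [0.0919,[0,0,0],[0,0,0]],
    [0.02,[0,0,0],[0,0,0]],
    [0.02,[0,0,0],[0,0,0]],
    [0.02,[0,0,0],[0,0,0]],
    [0.02,[0,0,0],[0,0,0]],
    [0.02,[0,0,0],[0,0,0]],
    [0.02,[0,0,0],[0,0,0]],
    [0.02,[0,0,0],[0,0,0]],
    [0.02,[0,0,0],[0,0,0]],
    [0.02,[0,0,0],[0,0,0]],
    [0.02,[0,0,0],[0,0,0]],
    [0.02,[0,0,0],[0,0,0]],
  ],
)

```text
clock: 22.47
eef_pos: [459.1, 88.5, 115.2]
eef_rot: [-0.0, 0.817, 0.577, -0.0]
contact_force: [-0.7, 0.5, 3.9]
opening: 0.328
grasp_force: 25.0
```

```bash
python3 go.py 676.4 -53.5 190 1.205
```

```text
clock 22.47 pos [459.1  88.5 115.2] toolY -0.341 tilt -0.0008 0.0003 F [-0.7  0.5  3.9] open 0.030
shift now-frame mm [-61.2 252.2 -75. ] len 270
turn tool z -1.546 ; shift after the turn [-253.8  -54.9  -74.7]
```

Request:
carry_out(
  plan=[
    [0.02,[0,0,-0.015],[0,0,0]],
    [0.02,[0,0,-0.03],[0,0,0]],
    [0.02,[0,0,-0.03],[0,0,0]],
    [0.02,[-0.0068,0.028,0],[0,0,0]],
    [0.02,[-0.0068,0.028,0],[0,0,0]],
    [0.02,[-0.0068,0.028,0],[0,0,0]],
    [0.02,[-0.0068,0.028,0],[0,0,0]],
    [0.02,[-0.0068,0.028,0],[0,0,0]],
    [0.02,[-0.0068,0.028,0],[0,0,0]],
    [0.02,[-0.0068,0.028,0],[0,0,0]],
    [0.02,[-0.0068,0.028,0],[0,0,0]],
    [0.02,[-0.0068,0.028,0],[0,0,0]],
    [0.02,[0,0,0],[0,0,-0.1]],
    [0.02,[0,0,0],[0,0,-0.1]],
    [0.02,[0,0,0],[0,0,-0.1]],
    [0.02,[0,0,0],[0,0,-0.1]],
  ],
)

```text
clock: 23.8
eef_pos: [676.0, -53.9, 189.0]
eef_rot: [-0.0, 0.684, 0.729, -0.001]
contact_force: [-0.3, 0.3, -1.5]
opening: 0.322
grasp_force: 25.0
```

Request:
carry_out(
  plan=[
    [0.02,[0,0,0],[0,0,-0.1]],
    [0.02,[0,0,0],[0,0,-0.1]],
    [0.02,[0,0,0],[0,0,-0.1]],
    [0.02,[0,0,0],[0,0,-0.1]],
    [0.02,[0,0,0],[0,0,-0.1]],
    [0.02,[0,0,0],[0,0,-0.1]],
    [0.02,[0,0,0],[0,0,-0.1]],
    [0.02,[0,0,0],[0,0,-0.1]],
    [0.02,[0,0,0],[0,0,-0.1]],
    [0.02,[0,0,0],[0,0,-0.1]],
    [0.02,[0,0,0],[0,0,-0.1]],
    [0.02,[0,0,0],[0,0,-0.046]],
    [0.02,[0,0,0],[0,0,0]],
    [0.02,[0,0,0],[0,0,0]],
  ],
)

```text
clock: 24.97
eef_pos: [676.0, -54.0, 189.5]
eef_rot: [-0.0, 0.183, 0.983, -0.0]
contact_force: [-0.1, 0.1, -2.7]
opening: 0.325
grasp_force: 25.0
```

```bash
python3 go.py 676.4 -53.5 109.2 1.205
```

```text
clock 24.97 pos [676.  -54.  189.5] toolY 1.203 tilt -0.0010 -0.0000 F [-0.1  0.1 -2.7] open 0.030
shift now-frame mm [-0.2  0.6 80.3] len 80
turn tool z -0.002 ; shift after the turn [-0.2  0.6 80.3]
```

Request:
carry_out(
  plan=[
    [0.02,[0,0.0005,0.02],[0,0,0]],
    [0.02,[0,0,0.025],[0,0,0]],
    [0.02,[0,0,0.02],[0,0,0]],
    [0.02,[0,0,0.01],[0,0,0]],
    [0.02,[0,0,0.002],[0,0,0]],
    [0.02,[0,0,0],[0,0,0]],
    [0.02,[0,0,0],[0,0,0]],
  ],
)

```text
clock: 25.55
eef_pos: [677.3, -53.3, 114.2]
eef_rot: [0.001, 0.182, 0.983, 0.0]
contact_force: [-0.6, 0.7, -1.9]
opening: 0.326
grasp_force: 25.0
```

```bash
python3 go.py 676.4 -53.5 109.2 1.205
```

```text
clock 25.55 pos [677.3 -53.3 114.2] toolY 1.205 tilt 0.0017 -0.0002 F [-0.6  0.7 -1.9] open 0.030
shift now-frame mm [ 0.8 -0.6  5. ] len 5
turn tool z -0.000 ; shift after the turn [ 0.8 -0.6  5. ]
```

Request:
carry_out(
  plan=[
    [0.02,[0.0005,0,0.002],[0,0,0]],
    [0.02,[0,0,0.001],[0,0,0]],
    [0.02,[0,0,0.001],[0,0,0]],
    [0.02,[0,0,0],[0,0,0]],
    [0.02,[0,0,0],[0,0,0]],
  ],
)

```text
clock: 25.97
eef_pos: [676.2, -53.0, 109.5]
eef_rot: [0.0, 0.182, 0.983, 0.0]
contact_force: [-0.3, -0.3, -1.7]
opening: 0.327
grasp_force: 25.0
```

```bash
python3 go.py 676.4 -53.5 109.2 1.205
```

```text
clock 25.97 pos [676.2 -53.  109.5] toolY 1.205 tilt 0.0004 0.0001 F [-0.3 -0.3 -1.7] open 0.030
shift now-frame mm [-0.4 -0.4  0.3] len 1
turn tool z -0.000 ; shift after the turn [-0.4 -0.4  0.3]
```

Request:
carry_out(
  plan=[
    [0.02,[0,0,0.0006],[0,0,0]],
    [0.02,[0,0,0],[0,0,0]],
    [0.0919,[0,0,0],[0,0,0]],
    [0.0919,[0,0,0],[0,0,0]],
    [0.0919,[0,0,0],[0,0,0]],
    [0.0919,[0,0,0],[0,0,0]],
    [0.0919,[0,0,0],[0,0,0]],
    [0.0919,[0,0,-0.02],[0,0,0]],
    [0.0919,[0,0,-0.035],[0,0,0]],
    [0.0919,[0,0,-0.035],[0,0,0]],
    [0.0919,[0,0,-0.035],[0,0,0]],
    [0.0919,[0,0,-0.035],[0,0,0]],
    [0.0919,[0,0,0],[0,0,0]],
    [0.0919,[0,0,0],[0,0,0]],
  ],
)

```text
clock: 27.13
eef_pos: [677.2, -53.1, 271.5]
eef_rot: [0.003, 0.182, 0.983, 0.001]
contact_force: [-0.1, 0.1, -0.2]
opening: 1.0
grasp_force: 0.0
```

```bash
python3 - <<'E'
from plant import cams
from go import *
go(676,-53,270);s=observe();c=cams.read_camera('wrist');np.savez('w8',R=rot(s),p=s['eef_pos'],K=c['K'],T=c['tool_from_camera'])
c=c['image'][80:310,190:450,::-1]
a=cv2.resize(c,None,fx=1.65,fy=1.65,interpolation=cv2.INTER_CUBIC)
t=cams.read_camera('scene')['image'][315:405,210:300,::-1];print(a.shape)
b=cv2.resize(t,(371,371),interpolation=cv2.INTER_CUBIC)
o=np.zeros((380,800,3),np.uint8);o[:a.shape[0],:429]=a[:380];o[:371,429:800]=b;cv2.imwrite('pics/w8c.png',o)
E
```

```text
clock 27.13 pos [677.2 -53.1 271.5] toolY 1.205 tilt 0.0054 0.0000 F [-0.1  0.1 -0.2] open 0.092
shift now-frame mm [ 1.1 -0.3  1.5] len 2
(380, 429, 3)
```

View pics/w8c.png

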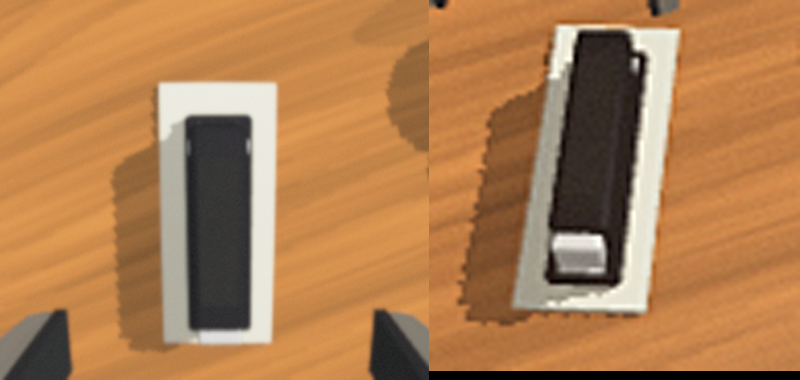

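```bash
python3 -c "
from plant import *
print(job_done())"
```

```text
the job is handed in; nothing more can be done
None
```

I've handed in the job after about 27 s: the cactus pot is upright on the round mat, the memo box is in line on the square mat and the stapler lies along the oblong mat, all let go and within about 2 mm of centre by my camera checks; the mug and phone were not touched.

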